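Crank one dose of paint from the doser

ROBOT

A 6-joint arm with a two-finger parallel gripper is mounted at the origin on the work surface. World frame = base frame: x ahead of the robot, y to its left, z up, the work surface at z = 0. Lengths are in m, angles in rad, forces in N, time in s.
With the tool pointing down it reaches from about 0.425 to 0.95 m from the base axis. Payload 3.5 kg.
Tool frame: the origin (TCP) lies between the finger pads; the fingertips stand 17 mm ahead of it and the grasp point (between the pads) lies 2 mm behind it (ctrl.finger_overhang is the distance from the TCP to the fingertips, in m); z points along the fingers, y is the line along which they close (so a half turn about z gives the same grasp; the last joint's range is limited). The gripper opens to 85 mm and grips with 20 to 120 N. Pads are 22 mm wide; open, the fingers measure 114 mm over their backs; the gripper's body (76 mm by 85 mm) begins 54 mm behind the grasp point. The pads swing forward as they close: fully open they stand 13 mm farther back than shut.
Start: joints at [-1.337, 0.286, 1.577, -0, 1.279, -0.15], TCP at [0.253, -0.626, 0.248] pointing down, gripper open.
Joint ranges: [-2.77, 2.77], [-0.9, 2.22], [0.21, 2.48], [-1.53, 4.67], [0.24, 2.81], [-2.84, 2.84]. Speed limits (rad/s): [2.79, 2.79, 3.14, 3.14, 3.14, 3.14].

INTERFACE

Orientations are given as [roll, pitch, yaw] about the fixed x, y, z axes, in that order (R = Rz(yaw) Ry(pitch) Rx(roll)).
In Python, from cell import ctrl, viewer gives the robot as it stands.
- The arm moves only by the tool apply_moves, never from a script. Its argument "plan" is a list of rows, each an object with "linear": the shift along the tool's x, y, z each as a share of 0.5 m, from -1 to 1, a list of three; "rot": the turn, a rotation vector about the tool's x, y, z each as a share of 2 pi rad, from -1 to 1, a list of three. In form: [{"linear": [x, y, z], "rot": [ax, ay, az]}, ...]. A call has 1 to 10 rows; each row is the pose to reach, as a shift and turn from the pose commanded when the call began, along the tool's axes at that moment, turning the shorter way round; what a row does not reach only later rows make up. A row lasts 1/8 s, in which the tool goes at most 62.5 mm and 10.7 degrees, less where a joint would pass 70% of its speed; a pose out of reach is approached as far as the arm can. A call with a number of a shift or a turn outside -1 to 1 is refused whole. A call with a gripper value outside its range is refused whole. "claw" is the opening, from 0 (shut) to 1 (fully open), set as the call begins (left out, the last holds). The fingers move at their own pace and stop on an object; the grip force is fixed at half the most. Time passes only in rows, so rows that repeat a pose let the fingers close. It gives the time, the measured TCP pose, the force, the opening and the grip force at its end, in the units of the state.
- ctrl.observe(): the state, without advancing time (a new reading comes with each control period).
- viewer.read_camera(name): name is "scene" or "top" or "wrist"; returns (picture, depth): 480x640x3 uint8, blue, green, red; 480x640 float32, m along the optical axis (not along the pixel's ray), 0 where there is no reading.
- viewer.camera_model(name): a dict with "fx", "fy", "cx", "cy" (pixels), "pose" (4x4, takes a point from camera to world coordinates). Camera axes: x right, y up, looking along -z (the intrinsics and any distortion apply to the point x, -y, -z); pixel columns grow to the right and rows downward; lengths in m; the calibration is good to about 2 mm. The wrist camera is an equidistant fisheye: a pixel r from the principal point sees the ray r / f radians off the axis. A picture is of the moment at which its call begins: read the wrist's pose just before it. camera_model takes no time and is no camera call; for the wrist camera it gives the pose at the moment of the call.
- ctrl.job_done(): hands the job in; it is judged then, once.
The state is a dict: "t": time; "joints": joint angles; "joint_vel": joint speeds; "tau": joint torques, N m; "ee_pos": TCP position; "tcp_rot": TCP orientation; "force": force on the tool from outside, world axes, zero at the start; "torque": the same for the moment, N m; "gripper_width": opening from 0.0 (shut) to 1.0 (fully open); "gripper_force": force on a finger pad.
Only numpy, scipy, OpenCV 4.12 (cv2) and the standard library are available. Lean on these libraries where they do the work, as an engineer would, in place of code of your own. Each camera call takes 0.05 s, during which the arm holds its last target. There are 200 camera calls.

TASK

Pull the locking pin out of the doser's deck and put it in the wooden tray. Then turn the crank clockwise (seen from above): it swings loosely at first, and from the point where you feel it take hold of the feed screw give it exactly three full turns and let go. A dose cannot be taken back, so do not overrun; hold the handle lightly without wrenching it, do not let the crank run into the pin, and leave the other things on the bench alone.

Things in the scene. Friction and masses are not known exactly. Their poses are not given: they have to be found in the camera images.
- doser: Hand-cranked paint doser, bolted down: grey housing 180 x 180 mm with an aluminium deck whose top is 115 mm above the table; a clear cartridge (52 mm across) stands behind it, a short spout in front. Origin: centre of its underside; z up; its front (spout) faces its own -x. The pin's hole in the deck (12 mm wide, 30 mm deep) lies 60 mm from the crank axis.
- hub (a point): Point on the crank's upright axis, 145 mm above the table (the middle of the doser). The crank is a flat steel arm, 18 mm wide, turning level; top of the arm 145 mm above the table.
- handle (a point): Middle of the crank's upright wooden handle: a smooth sleeve 20 to 22 mm across and 60 mm tall (147 to 207 mm above the table; this point at 177 mm) that spins freely on its post 60 mm from the crank axis, so the hand need not turn with it. It stays wherever it is left. Old wood: hold it lightly, 20 to 40 N a finger, no more.
- crank: Hub boss 32 mm across, arm and handle. Origin on the crank axis, 131 mm above the table; the arm points along its own -x; z up. Turned clockwise from above, it first swings freely (handle under 1 N) through a hidden slack of 1/6 to 2/3 turn; then the clutch takes hold of the feed screw and the handle needs 12 to 13 N while moving (half of that felt when paused). Winding back brings the slack back.
- ram_top (a point): Top end of the thin steel ram rod over the cartridge, about 125 mm above the table. The feed screw drives it down only 1 mm per full turn of loaded cranking: too little to count turns by eye or from a noisy reading. It does not move during the slack.
- tray: Open wooden tray, 140 x 170 mm outside (170 along its own y), 40 mm high, walls and floor 5 mm, fixed to the table. Origin: centre of its underside.
- pin: Steel locking pin standing in the deck, in the way of the crank arm. 110 mm long: a shank 10 mm across, 70 mm long, its lower 30 mm in the hole (loose fit, lifts straight out), and above it a round head 18 mm across, 40 mm tall, from 155 to 195 mm above the table. Origin: centre of its lower end; z along the pin, head at +z. 60 g.
- pin_mid (a point): The middle of the pin, 55 mm from either end, on its axis.
- notebook: Bystander, leave alone: blue closed notebook 120 x 150 x 22 mm lying flat. Origin: centre of its underside.
- paintjar: Bystander, leave alone: squat green glass jar, 52 mm across, 50 mm high. Origin: centre of its underside.
- creamjar: Bystander, leave alone: squat amber jar with wooden lid, 56 mm across, 55 mm high. Origin: centre of its underside.
- gluebottle: Bystander, leave alone: white bottle with a cap, 60 mm across, 150 mm high. Origin: centre of its underside.
- brushmug: Bystander, leave alone: white straight mug holding brushes, 76 mm across, 90 mm high, brushes to 195 mm. Origin: centre of its underside.
- candlestick: Bystander, leave alone: white ceramic candlestick, foot 70 mm across, 130 mm high. Origin: centre of its underside.
- waterpot: Bystander, leave alone: small blue bowl, 68 mm across, 45 mm high. Origin: centre of its underside.
Mind the look-alikes: they are no part of the job. Of the things shaped like the pin, the steel one is meant.

How it is judged:
On the way, in this order (a step that is already met when the one before it is completed fails the run):
1. the locking pin lies in the tray, let go, and the feed screw has not been driven yet (x of pin_mid in the frame of tray between -0.07 and 0.07 m and y of pin_mid in the frame of tray between -0.085 and 0.085 m and z of pin_mid in the frame of tray below 0.075 m and contact force between pin and tray above 0.1 N and contact force between pin and the fingers below 0.05 N and distance of ram_top from where it was at the start of the episode below 0.0002 m), for 0.2 s.
2. the crank has taken hold and drives the feed screw (over a third of a turn) (distance of ram_top from where it was at the start of the episode above 0.00035 m), for 0.1 s.
At the end, for the whole second after the job is handed in: The feed screw has been turned clockwise three full turns, to within a tenth of a turn either way (ram 2.9 to 3.1 mm lower than at the start); the pin is at rest in the tray, and everything is let go (x of pin_mid in the frame of tray between -0.07 and 0.07 m and y of pin_mid in the frame of tray between -0.085 and 0.085 m and z of pin_mid in the frame of tray below 0.075 m and contact force between pin and tray above 0.1 N and contact force between pin and the fingers below 0.05 N and distance of ram_top from where it was at the start of the episode between 0.0029 and 0.0031 m and z of ram_top in the frame of doser below 0.1225 m and linear speed of pin below 0.02 m/s); the robot touches nothing.
It fails at once if the feed screw is overrun by more than a tenth of a turn (distance of ram_top from where it was at the start of the episode above 0.0031 m).
It fails at once if the crank is run against the locking pin (over 5 N) (contact force between crank and pin above 5 N).
It fails at once if the handle is wrenched (squeeze and pull of both fingers together over 120 N) (contact force between the fingers and crank above 120 N).
It fails at once if a bystander is shifted by more than 20 mm (distance of any of notebook, paintjar, creamjar, gluebottle, brushmug, candlestick, waterpot from where it was at the start of the episode above 0.02 m).
It also fails if it takes over 72 s, if anything falls off the work surface, if the arm or the gripper's body presses on something with over 40 N, if the wrist force passes 120 N, or if a joint passes its speed limit or range.

## Working session

There is one attempt and no reset: what is moved stays moved. The work goes in short steps, Python scripts to look and compute and a tool call to move; the robot and the scene stay as the last step left them, time stands still between calls to the robot, and variables do not carry over. Pictures are saved under pics/ and viewed, at most 10 in all, crops included, and the job is handed in when it is done.

Besides the shell and the picture viewer there is one more tool, called after "Emit:" as name(argument=value, ...), one argument or row to a line, values as JSON. apply_moves: Moves the arm, as the interface text tells. Its arguments: {"type":"object","properties":{"plan":{"type":"array","items":{"type":"object","properties":{"linear":{"type":"array","items":{"type":"number"}},"rot":{"type":"array","items":{"type":"number"}}}}},"claw":{"type":"number"}},"required":["plan"]}

```bash
ls; mkdir -p pics; cat > h.py <<'E'
import numpy as np,cv2
from cell import ctrl,viewer
def snap(n):
    m=viewer.camera_model(n);im,d=viewer.read_camera(n);return im,d,m
def world(u,v,d,m):
    x=(u-m['cx'])/m['fx']*d;y=(v-m['cy'])/m['fy']*d
    return (np.array(m['pose'])@np.array([x,-y,-d,1]))[:3]
def cloud(d,m):
    v,u=np.mgrid[:480,:640];x=(u-m['cx'])/m['fx']*d;y=(v-m['cy'])/m['fy']*d
    P=np.stack([x,-y,-d,np.ones_like(d)],-1)@np.array(m['pose']).T
    P=P[...,:3];P[d==0]=np.nan;return P
E
python3 - <<'E'
from h import *
for n in('top','scene'):
    im,d,m=snap(n);cv2.imwrite(f'pics/{n}0.png',im);np.savez(f'{n}0.npz',im=im,d=d,P=cloud(d,m))
    print(n,m)
print(ctrl.observe())
E
```

```text
pics
top {'fx': 448.4630355883052, 'fy': 448.4630355883052, 'cx': 314.5372009554614, 'cy': 236.70577525175062, 'pose': array([[-0.02522286,  0.98667673, -0.16072595,  0.39559509],
       [-0.99960483, -0.02688852, -0.00819646, -0.01176086],
       [-0.01240894,  0.1604557 ,  0.98696504,  1.18581095],
       [ 0.        ,  0.        ,  0.        ,  1.        ]])}
scene {'fx': 524.929075462514, 'fy': 524.929075462514, 'cx': 316.55655233098884, 'cy': 230.8727409477237, 'pose': array([[ 0.61757403, -0.46371434,  0.63527264,  1.23852904],
       [ 0.78633527,  0.3811872 , -0.48618224, -0.5269114 ],
       [-0.01670812,  0.79979081,  0.60004625,  0.75496868],
       [ 0.        ,  0.        ,  0.        ,  1.        ]])}
{'t': 0.1, 'joints': array([-1.33699082e+00,  2.87150410e-01,  1.57804548e+00,  5.41784536e-06,
        1.27857672e+00, -1.49986973e-01]), 'joint_vel': array([-0.00054722, -0.00253777, -0.00092324, -0.00106852,  0.0008905 ,
       -0.000934  ]), 'tau': array([ 5.83145975e-04, -4.07294369e+01, -2.93697792e+01, -1.55569624e-04,
        3.40345301e-03,  3.36701376e-06]), 'ee_pos': array([ 0.25265289, -0.62533117,  0.24702849]), 'tcp_rot': array([-3.13943795e+00, -3.30866337e-04,  3.83790553e-01]), 'force': array([ 0.12151626,  0.39383436, -0.51101535]), 'torque': array([ 0.03547051, -0.00466647,  0.01524991]), 'gripper_force': 0.0, 'gripper_width': 0.9996173400574971}
```

View pics/top0.png

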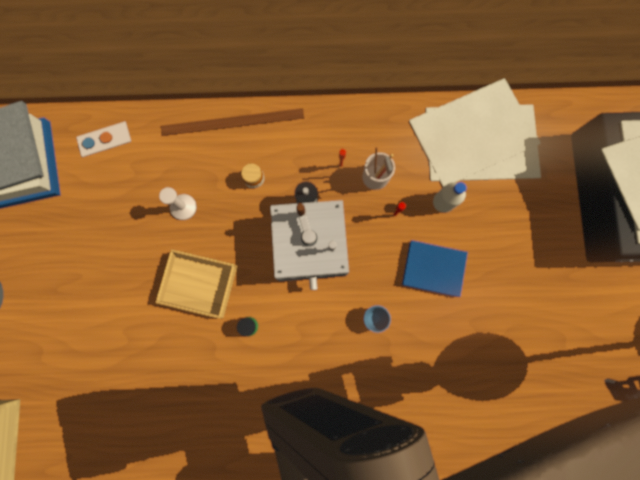

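View pics/scene0.png

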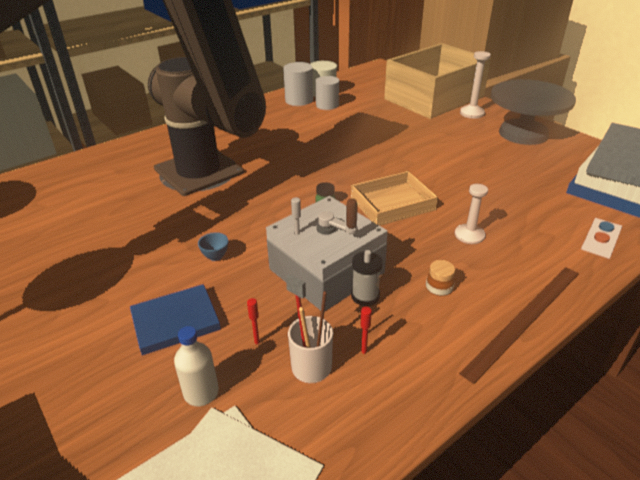

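Top view: doser at (310,240), hub (309,237), handle (301,210), tray (196,285). Pin-shaped candidates are steel (332,245), red (342,153) and red (400,207). The steel one standing in the deck fits the description; I'll confirm it in a crop.

```bash
python3 - <<'E'
from h import *
z=np.load('top0.npz');im,P=z['im'],z['P']
cv2.imwrite('pics/c1.png',cv2.resize(im[180:300,240:400],(800,600),interpolation=cv2.INTER_CUBIC))
H=P[...,2]
v,u=np.mgrid[:480,:640]
roi=(u>260)&(u<360)&(v>190)&(v<290)
for lo,hi in((.112,.119),(.14,.15),(.15,.168),(.17,.2),(.2,.22)):
    k=roi&(H>lo)&(H<hi);n,l,s,c=cv2.connectedComponentsWithStats(k.astype(np.uint8))
    for i in range(1,n):
        if s[i,4]>3:
            q=P[l==i];print(lo,c[i].round(1),s[i,4],q.mean(0).round(4),q.min(0).round(3),q.max(0).round(3))
k=roi&(H>.112)&(H<.119);print('deck rect',cv2.minAreaRect((P[k][:,:2]*1000).astype(np.float32)))
k=(u>145)&(u<245)&(v>240)&(v<325)&(H>.03)&(H<.05);print('tray',cv2.minAreaRect((P[k][:,:2]*1000).astype(np.float32)),P[k].mean(0))
# scene cam
z=np.load('scene0.npz');P=z['P'];H=P[...,2]
v,u=np.mgrid[:480,:640]
roi=(u>260)&(u<390)&(v>190)&(v<270)
for lo,hi in((.158,.192),(.192,.199),(.2,.21)):
    k=roi&(H>lo)&(H<hi);n,l,s,c=cv2.connectedComponentsWithStats(k.astype(np.uint8))
    for i in range(1,n):
        if s[i,4]>3:
            q=P[l==i];print('S',lo,c[i].round(1),s[i,4],q.mean(0).round(4),q.min(0).round(3),q.max(0).round(3))
E
```

```text
0.112 [308.8 239.5] 4326 [0.5638 0.0112 0.1158] [ 0.475 -0.081  0.112] [0.659 0.102 0.119]
0.14 [305.5 227.1] 191 [0.5885 0.0175 0.1466] [ 0.552 -0.004  0.141] [0.626 0.04  0.15 ]
0.15 [300.8 214.4] 9 [0.6161 0.0275 0.1607] [0.614 0.02  0.151] [0.618 0.036 0.167]
0.15 [308.6 235.7] 72 [0.5668 0.0106 0.1514] [ 0.552 -0.002  0.15 ] [0.581 0.024 0.156]
0.17 [300.7 211.6] 31 [0.6173 0.0266 0.1851] [0.614 0.017 0.17 ] [0.627 0.038 0.199]
0.17 [331.9 244.8] 58 [ 0.5381 -0.0419  0.1924] [ 0.531 -0.051  0.171] [ 0.546 -0.033  0.199]
0.2 [299.9 206.9] 61 [0.6233 0.0274 0.2071] [0.615 0.018 0.2  ] [0.634 0.036 0.213]
deck rect ((579.1419067382812, 11.493339538574219), (200.1129913330078, 176.01345825195312), 2.8308634757995605)
tray ((462.0009460449219, 274.89508056640625), (236.70208740234375, 141.31349182128906), 74.3057861328125) [0.46659296 0.30475994 0.03947717]
S 0.158 [295.7 209.2] 131 [ 0.5432 -0.0449  0.1749] [ 0.532 -0.051  0.158] [ 0.548 -0.034  0.192]
S 0.158 [350.9 215.8] 157 [0.6287 0.0232 0.1751] [0.616 0.017 0.158] [0.635 0.036 0.192]
S 0.192 [295.2 199.6] 45 [ 0.539  -0.0421  0.194 ] [ 0.529 -0.05   0.192] [ 0.548 -0.033  0.196]
S 0.192 [351.  206.9] 37 [0.6285 0.0231 0.1957] [0.616 0.018 0.192] [0.636 0.032 0.199]
S 0.2 [351.6 201.6] 68 [0.6259 0.0265 0.205 ] [0.615 0.018 0.2  ] [0.635 0.035 0.209]
```

View pics/c1.png

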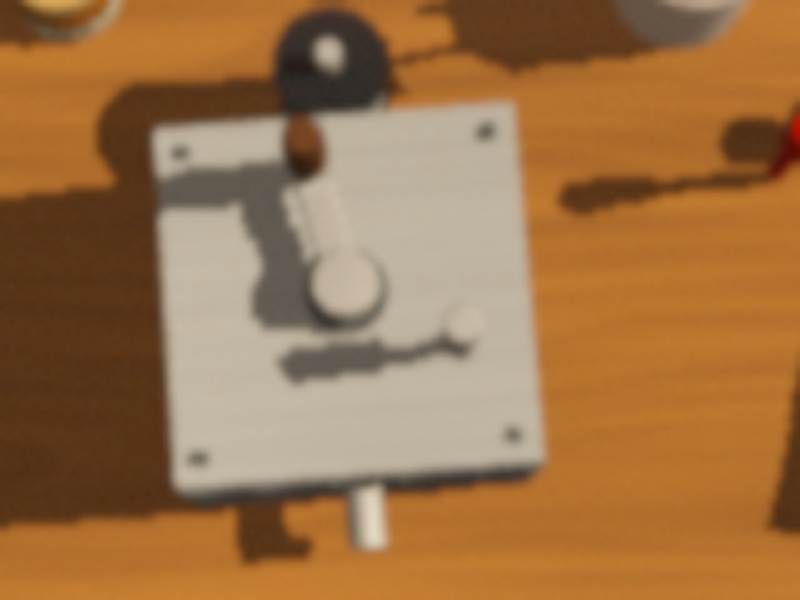

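Crop confirms the steel pin (crop (463,325)), which stands in the deck near the hub. Pin ≈ (0.539,-0.042), hub (0.5665,0.0107), handle (0.625,0.0265). The radii come out at 59 and 61 mm, against the 60 given. Next I need the move helper and a tray check.

```bash
cat >> h.py <<'E'
from scipy.spatial.transform import Rotation as R
def to(p,yaw,tilt=0,start=None):
    """shares for target TCP p, yaw, tilt (about tool y after yaw), from measured/commanded pose"""
    s=ctrl.observe()
    p0,R0=(s['ee_pos'],R.from_euler('xyz',s['tcp_rot'])) if start is None else (np.array(start[0]),R.from_euler('xyz',start[1]))
    Rt=R.from_euler('xyz',[np.pi,0,yaw])*R.from_rotvec([0,tilt,0])
    print('lin',(R0.inv().apply(np.array(p)-p0)/.5).round(4),'rot',((R0.inv()*Rt).as_rotvec()/2/np.pi).round(4))
E
python3 - <<'E'
from h import *
z=np.load('top0.npz');P=z['P'];H=P[...,2];v,u=np.mgrid[:480,:640]
k=(u>145)&(u<245)&(v>240)&(v<325)&(H>.03)&(H<.05)
n,l,s,c=cv2.connectedComponentsWithStats(k.astype(np.uint8));i=1+s[1:,4].argmax()
print('tray',cv2.minAreaRect((P[l==i][:,:2]*1000).astype(np.float32)))
to([.5395,-.0425,.27],.576); to([.5395,-.0425,.177],.576)
E
```

```text
tray ((471.0235900878906, 306.48583984375), (171.62843322753906, 140.1054229736328), 75.00064086914062)
lin [ 0.9684 -0.8661 -0.0438] rot [-0.0003 -0.0001 -0.0306]
lin [ 0.9684 -0.8657  0.1422] rot [-0.0003 -0.0001 -0.0306]
```

Emit:
apply_moves(
  plan=[
    {"linear": [0.1,-0.09,-0.044],"rot": [0,0,-0.01]},
    {"linear": [0.9684,-0.8661,-0.044],"rot": [0,0,-0.0306]},
    {"linear": [0.9684,-0.8661,-0.044],"rot": [0,0,-0.0306]},
    {"linear": [0.9684,-0.8661,-0.044],"rot": [0,0,-0.0306]},
    {"linear": [0.9684,-0.8661,-0.044],"rot": [0,0,-0.0306]},
    {"linear": [0.9684,-0.8661,-0.044],"rot": [0,0,-0.0306]},
    {"linear": [0.9684,-0.8661,-0.044],"rot": [0,0,-0.0306]},
    {"linear": [0.9684,-0.8661,-0.044],"rot": [0,0,-0.0306]},
    {"linear": [0.9684,-0.8661,-0.044],"rot": [0,0,-0.0306]},
    {"linear": [0.9684,-0.8661,-0.044],"rot": [0,0,-0.0306]},
  ],
)

```text
t: 1.35
ee_pos: [0.5277, -0.0658, 0.2699]
tcp_rot: [3.142, 0.0, 0.576]
force: [0.7, -0.6, 0.2]
gripper_width: 1.0
gripper_force: 0.0
```

Emit:
apply_moves(
  plan=[
    {"linear": [0,0,0],"rot": [0,0,0]},
    {"linear": [0,0,0],"rot": [0,0,0]},
  ],
)

```text
t: 1.6
ee_pos: [0.5271, -0.0677, 0.2696]
tcp_rot: [-3.141, 0.001, 0.577]
force: [-0.3, -1.0, -0.7]
gripper_width: 0.999
gripper_force: 0.0
```

```bash
python3 - <<'E'
from h import *
im,d,m=snap('wrist');print(m['fx'],m['cx'],m['cy'],(np.array(m['pose'])).round(3).tolist())
cv2.imwrite('pics/w1.png',im)
to([.5395,-.0425,.27],.576); to([.5395,-.0425,.177],.576)
E
```

```text
371.64829954431775 312.1532510306427 234.31524917988025 [[0.545, 0.796, 0.262, 0.593], [-0.838, 0.518, 0.169, -0.026], [-0.001, -0.312, 0.95, 0.395], [0.0, 0.0, 0.0, 1.0]]
lin [ 0.0493 -0.0298 -0.0005] rot [-0.0001  0.0001 -0.0001]
lin [ 0.0495 -0.0298  0.1855] rot [-0.0001  0.0001 -0.0001]
```

View pics/w1.png

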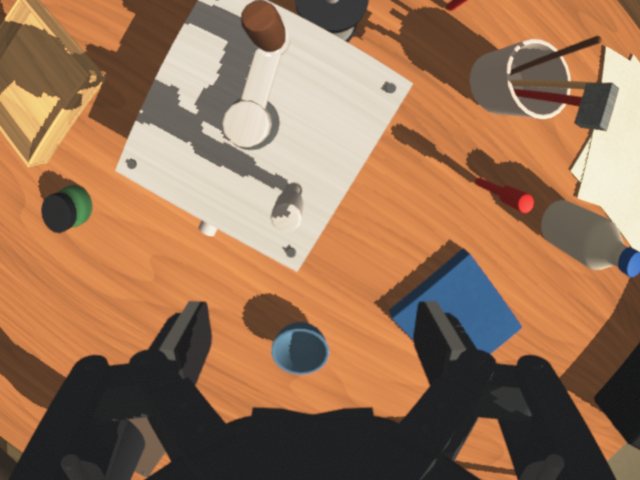

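Wrist view: steel pin head top at (287,221), handle top (263,20), hub top (246,124). I'll intersect those rays with the known heights.

```bash
cat >> h.py <<'E'
def wray(u,v,z,m):
    x,y=u-m['cx'],v-m['cy'];r=np.hypot(x,y);th=r/m['fx']
    M=np.array(m['pose']);g=M[:3,:3]@np.array([np.sin(th)*x/r,-np.sin(th)*y/r,-np.cos(th)])
    return M[:3,3]+g*(z-M[2,3])/g[2]
E
python3 - <<'E'
from h import *
m=viewer.camera_model('wrist')
for n,u,v,z in(('pin',288,213,.195),('handle',262,18,.207),('hub',246,123,.152)):print(n,wray(u,v,z,m).round(4))
im=cv2.imread('pics/w1.png');cv2.imwrite('pics/c2.png',cv2.resize(im[0:240,200:330],(433,800))[:600]) if 0 else None
E
```

```text
pin [ 0.5407 -0.0439  0.195 ]
handle [0.6224 0.0227 0.207 ]
hub [0.5663 0.0079 0.152 ]
```

Emit:
apply_moves(
  plan=[
    {"linear": [0.05,-0.03,0.0],"rot": [0,0,0]},
    {"linear": [0.05,-0.03,0.07],"rot": [0,0,0]},
    {"linear": [0.05,-0.03,0.13],"rot": [0,0,0]},
    {"linear": [0.05,-0.03,0.18],"rot": [0,0,0]},
    {"linear": [0.05,-0.03,0.18],"rot": [0,0,0]},
    {"linear": [0.05,-0.03,0.18],"rot": [0,0,0]},
  ],
)

```text
t: 2.4
ee_pos: [0.5406, -0.0429, 0.1813]
tcp_rot: [3.14, -0.001, 0.574]
force: [0.8, 0.1, 0.3]
gripper_width: 1.001
gripper_force: 0.0
```

Emit:
apply_moves(
  plan=[
    {"linear": [0,0,0],"rot": [0,0,0]},
    {"linear": [0,0,0],"rot": [0,0,0]},
    {"linear": [0,0,0],"rot": [0,0,0]},
    {"linear": [0,0,0],"rot": [0,0,0]},
    {"linear": [0,0,0],"rot": [0,0,0]},
    {"linear": [0,0,0],"rot": [0,0,0]},
    {"linear": [0,0,0],"rot": [0,0,0]},
  ],
  claw=0.2,
)

```text
t: 3.28
ee_pos: [0.5403, -0.0416, 0.1805]
tcp_rot: [3.142, -0.0, 0.576]
force: [-0.6, 1.0, 1.4]
gripper_width: 0.207
gripper_force: 16.5
```

Grip force scales with the claw command, so it can be light. Firm up on the pin and lift.

Emit:
apply_moves(
  plan=[
    {"linear": [0,0,0],"rot": [0,0,0]},
    {"linear": [0,0,0],"rot": [0,0,0]},
    {"linear": [0,0,0],"rot": [0,0,0]},
    {"linear": [0,0,-0.02],"rot": [0,0,0]},
    {"linear": [0,0,-0.06],"rot": [0,0,0]},
    {"linear": [0,0,-0.12],"rot": [0,0,0]},
    {"linear": [0,0,-0.18],"rot": [0,0,0]},
    {"linear": [0,0,-0.2],"rot": [0,0,0]},
    {"linear": [0,0,-0.2],"rot": [0,0,0]},
  ],
  claw=0.17,
)

```text
t: 4.4
ee_pos: [0.5402, -0.0418, 0.2803]
tcp_rot: [3.141, -0.0, 0.576]
force: [0.0, -0.0, -0.7]
gripper_width: 0.189
gripper_force: 58.5
```

```bash
python3 - <<'E'
from h import *
print(ctrl.observe()['ee_pos'])
az=np.arctan2(.306,.471);print(az)
for t in(.6,-.6):
    Rt=R.from_euler('xyz',[np.pi,0,az])*R.from_rotvec([0,t,0]);print(t,Rt.apply([0,0,1]))
im,d,m=snap('scene');cv2.imwrite('pics/s1.png',im[120:330,180:460])
E
```

```text
[ 0.54020452 -0.04177278  0.2803152 ]
0.5761513065779084
0.6 [ 0.47348977  0.30761756 -0.82533561]
-0.6 [-0.47348977 -0.30761756 -0.82533561]
```

View pics/s1.png

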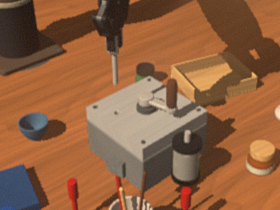

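Pin is out and held. Carry it to the tray, tilting it so it lies down along the tray's diagonal.

```bash
python3 - <<'E'
from h import *
s=([.5402,-.0420,.2800],[np.pi,0,.576])
for p,t in (([.535,.02,.31],0),([.475,.309,.25],-.7),([.475,.309,.089],-.7)): to(p,.576,t,s)
E
```

```text
lin [ 0.0588 -0.1097 -0.06  ] rot [0. 0. 0.]
lin [ 0.273  -0.6598  0.06  ] rot [ 0.     -0.1114 -0.    ]
lin [ 0.273  -0.6598  0.382 ] rot [ 0.     -0.1114 -0.    ]
```

Emit:
apply_moves(
  plan=[
    {"linear": [0.06,-0.11,-0.06],"rot": [0,0,0]},
    {"linear": [0.11,-0.22,-0.06],"rot": [0,0,0]},
    {"linear": [0.15,-0.33,-0.06],"rot": [0,-0.025,0]},
    {"linear": [0.19,-0.44,-0.04],"rot": [0,-0.05,0]},
    {"linear": [0.23,-0.55,0.0],"rot": [0,-0.075,0]},
    {"linear": [0.273,-0.65,0.06],"rot": [0,-0.1,0]},
    {"linear": [0.273,-0.66,0.06],"rot": [0,-0.1114,0]},
    {"linear": [0.273,-0.66,0.06],"rot": [0,-0.1114,0]},
    {"linear": [0.273,-0.66,0.06],"rot": [0,-0.1114,0]},
    {"linear": [0.273,-0.66,0.06],"rot": [0,-0.1114,0]},
  ],
)

```text
t: 5.7
ee_pos: [0.4753, 0.3086, 0.2516]
tcp_rot: [3.141, 0.697, 0.574]
force: [0.3, 0.3, 0.0]
gripper_width: 0.193
gripper_force: 58.7
```

```bash
python3 - <<'E'
from h import *
to([.475,.309,.17],.576,-.7)
to([.475,.309,.089],.576,-.7)
E
```

```text
lin [ 0.1047 -0.001   0.1253] rot [-0.0001 -0.0005 -0.0002]
lin [ 0.2087 -0.0011  0.2495] rot [-0.0001 -0.0005 -0.0002]
```

Emit:
apply_moves(
  plan=[
    {"linear": [0.05,0,0.06],"rot": [0,0,0]},
    {"linear": [0.1,0,0.12],"rot": [0,0,0]},
    {"linear": [0.14,0,0.167],"rot": [0,0,0]},
    {"linear": [0.17,0,0.203],"rot": [0,0,0]},
    {"linear": [0.19,0,0.227],"rot": [0,0,0]},
    {"linear": [0.2,0,0.239],"rot": [0,0,0]},
    {"linear": [0.208,0,0.249],"rot": [0,0,0]},
    {"linear": [0.208,0,0.249],"rot": [0,0,0]},
  ],
)

```text
t: 6.7
ee_pos: [0.4744, 0.3091, 0.0881]
tcp_rot: [3.142, 0.7, 0.576]
force: [0.5, 0.8, -0.6]
gripper_width: 0.192
gripper_force: 58.7
```

```bash
python3 - <<'E'
from h import *
im,d,m=snap('scene');cv2.imwrite('pics/s2.png',cv2.resize(im[100:280,280:520],(800,600)))
E
```

```text
(no output)
```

View pics/s2.png

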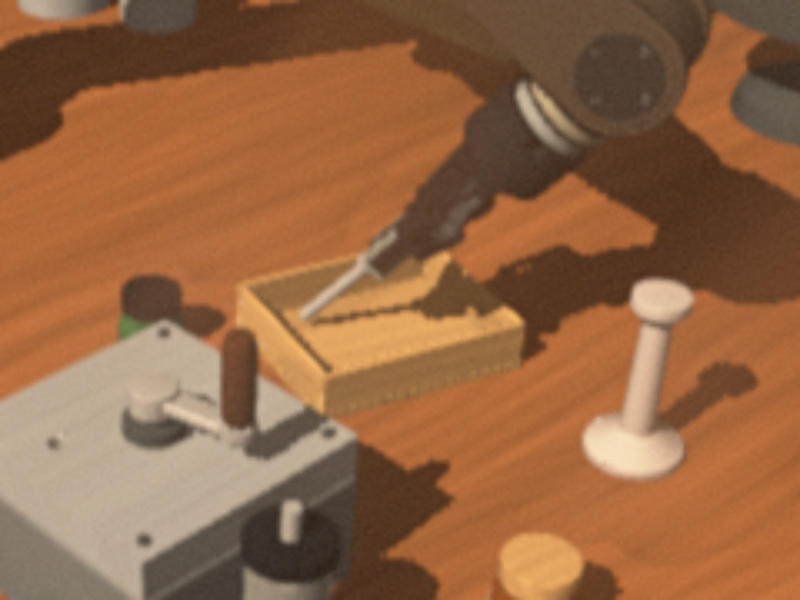

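Pin is in the tray, its lower end just above the floor (305,318). Release, wait, then back off.

Emit:
apply_moves(
  plan=[
    {"linear": [0,0,0],"rot": [0,0,0]},
    {"linear": [0,0,0],"rot": [0,0,0]},
    {"linear": [0,0,0],"rot": [0,0,0]},
    {"linear": [0,0,0],"rot": [0,0,0]},
    {"linear": [0,0,0],"rot": [0,0,0]},
    {"linear": [0,0,-0.06],"rot": [0,0,0]},
    {"linear": [0,0,-0.14],"rot": [0,0,0]},
    {"linear": [0,0,-0.24],"rot": [0,0,0]},
    {"linear": [0,0,-0.34],"rot": [0,0,0]},
    {"linear": [0,0,-0.34],"rot": [0,0,0]},
  ],
  claw=0.6,
)

```text
t: 8.0
ee_pos: [0.5688, 0.37, 0.2224]
tcp_rot: [3.14, 0.691, 0.575]
force: [-0.4, 1.0, -0.3]
gripper_width: 0.6
gripper_force: 0.0
```

```bash
python3 - <<'E'
from h import *
im,d,m=snap('scene');cv2.imwrite('pics/s3.png',cv2.resize(im[100:280,280:520],(800,600)))
print(ctrl.observe()['ee_pos'])
to([.50,.25,.30],.0,0)
E
```

```text
[0.56721542 0.36925355 0.21959188]
lin [-0.2893  0.1269  0.0322] rot [0.032  0.1076 0.0879]
```

View pics/s3.png

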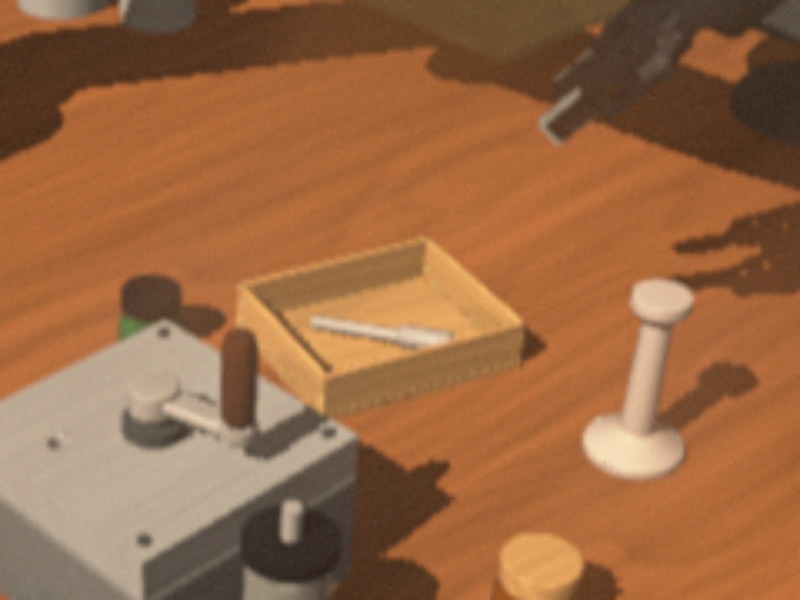

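Pin lies flat in the tray (320,325)–(450,340). On to the handle.

```bash
python3 - <<'E'
from h import *
for p,t in (([.57,.30,.29],-.35),([.6242,.0255,.29],0)): to(p,.576,t)
E
```

```text
lin [-0.1446  0.1193 -0.0627] rot [ 0.0001  0.055  -0.    ]
lin [-0.3041  0.6387  0.071 ] rot [ 1.000e-04  1.107e-01 -0.000e+00]
```

Emit:
apply_moves(
  plan=[
    {"linear": [-0.08,0.05,-0.05],"rot": [0,0.0275,0]},
    {"linear": [-0.145,0.12,-0.063],"rot": [0,0.055,0]},
    {"linear": [-0.18,0.22,-0.03],"rot": [0,0.08,0]},
    {"linear": [-0.22,0.34,0.0],"rot": [0,0.1,0]},
    {"linear": [-0.26,0.45,0.03],"rot": [0,0.1107,0]},
    {"linear": [-0.28,0.55,0.05],"rot": [0,0.1107,0]},
    {"linear": [-0.304,0.6387,0.071],"rot": [0,0.1107,0]},
    {"linear": [-0.304,0.6387,0.071],"rot": [0,0.1107,0]},
    {"linear": [-0.304,0.6387,0.071],"rot": [0,0.1107,0]},
    {"linear": [-0.304,0.6387,0.071],"rot": [0,0.1107,0]},
  ],
)

```text
t: 9.3
ee_pos: [0.6227, 0.0265, 0.288]
tcp_rot: [-3.14, 0.005, 0.578]
force: [-0.2, 0.4, 0.2]
gripper_width: 0.599
gripper_force: 0.0
```

```bash
python3 - <<'E'
from h import *
to([.6242,.0255,.29],.576);to([.6242,.0255,.18],.576)
E
```

```text
lin [ 0.0013  0.0033 -0.0041] rot [-0.0002  0.0008  0.0003]
lin [0.0025 0.0035 0.2159] rot [-0.0002  0.0008  0.0003]
```

Emit:
apply_moves(
  plan=[
    {"linear": [0.002,0.0035,0.06],"rot": [0,0.0008,0]},
    {"linear": [0.002,0.0035,0.12],"rot": [0,0.0008,0]},
    {"linear": [0.002,0.0035,0.17],"rot": [0,0.0008,0]},
    {"linear": [0.002,0.0035,0.2],"rot": [0,0.0008,0]},
    {"linear": [0.002,0.0035,0.216],"rot": [0,0.0008,0]},
    {"linear": [0.002,0.0035,0.216],"rot": [0,0.0008,0]},
  ],
)

```text
t: 10.05
ee_pos: [0.6249, 0.0243, 0.1808]
tcp_rot: [-3.142, -0.001, 0.577]
force: [0.4, 0.6, -0.0]
gripper_width: 0.601
gripper_force: 0.0
```

Emit:
apply_moves(
  plan=[
    {"linear": [0,0,0],"rot": [0,0,0]},
    {"linear": [0,0,0],"rot": [0,0,0]},
    {"linear": [0,0,0],"rot": [0,0,0]},
    {"linear": [0,0,0],"rot": [0,0,0]},
  ],
  claw=0.25,
)

```text
t: 10.55
ee_pos: [0.6254, 0.0239, 0.1819]
tcp_rot: [3.14, -0.002, 0.576]
force: [0.2, 1.2, 3.5]
gripper_width: 0.248
gripper_force: 4.8
```

Emit:
apply_moves(
  plan=[
    {"linear": [0,0,0],"rot": [0,0,0]},
    {"linear": [0,0,0],"rot": [0,0,0]},
  ],
  claw=0.232,
)

```text
t: 10.8
ee_pos: [0.6255, 0.0239, 0.182]
tcp_rot: [3.14, -0.002, 0.576]
force: [-0.3, 0.7, 5.7]
gripper_width: 0.239
gripper_force: 32.1
```

```bash
cat >> h.py <<'E'
def arc(hub,r,a0,a1,n,yaw=.576):
    """rows (relative to commanded pose at angle a0) along the circle, degrees, clockwise = decreasing"""
    a=np.radians(np.linspace(a0,a1,n+1));p=np.c_[np.cos(a),np.sin(a)]*r
    R0=R.from_euler('xyz',[np.pi,0,yaw]);d=np.c_[p-p[0],np.zeros(n+1)]
    print([x[:2].tolist() for x in (R0.inv().apply(d)/.5).round(4)[1:]])
E
python3 - <<'E'
from h import *
s=ctrl.observe();print(s['ee_pos'],s['force'],s['gripper_force'],s['gripper_width'])
h=np.array([.5665,.0095]);d=s['ee_pos'][:2]-h;print(np.hypot(*d),np.degrees(np.arctan2(d[1],d[0])))
arc(h,.06,14,-36,5)
E
```

```text
[0.62546251 0.02389267 0.18199176] [-0.34378441  0.66228627  5.67594038] 32.133881610352546 0.23931395563674007
0.06069370951812278 13.717576898593494
[[-0.0085, 0.0191], [-0.0202, 0.0364], [-0.0347, 0.0515], [-0.0517, 0.0638], [-0.0705, 0.073]]
```

Emit:
apply_moves(
  plan=[
    {"linear": [-0.0085,0.0191,0],"rot": [0,0,0]},
    {"linear": [-0.0202,0.0364,0],"rot": [0,0,0]},
    {"linear": [-0.0347,0.0515,0],"rot": [0,0,0]},
    {"linear": [-0.0517,0.0638,0],"rot": [0,0,0]},
    {"linear": [-0.0705,0.073,0],"rot": [0,0,0]},
    {"linear": [-0.0705,0.073,0],"rot": [0,0,0]},
    {"linear": [-0.0705,0.073,0],"rot": [0,0,0]},
  ],
)

```text
t: 11.68
ee_pos: [0.6146, -0.0254, 0.1818]
tcp_rot: [-3.139, 0.0, 0.576]
force: [-3.0, 2.3, 7.5]
gripper_width: 0.239
gripper_force: 32.4
```

```bash
cat >> h.py <<'E'
def rep(h=(.5665,.0095)):
    s=ctrl.observe();d=s['ee_pos'][:2]-np.array(h);r=np.hypot(*d);e=d/r;t=np.array([e[1],-e[0]]);f=s['force'][:2]
    print('t',s['t'],'r',r.round(4),'ang',np.degrees(np.arctan2(d[1],d[0])).round(1),'Fr',(f@e).round(1),'Fcw',(f@t).round(1),'grip',round(s['gripper_force'],1),'z',s['ee_pos'][2].round(4),'fz',s['force'][2].round(1))
E
python3 - <<'E'
from h import *
rep();arc(0,.06,-36,-56,3);arc(0,.06,-36,-51,2)
E
```

```text
t 11.675 r 0.0594 ang -36.0 Fr -3.8 Fcw -0.1 grip 32.4 z 0.1818 fz 7.5
[[-0.0133, 0.0042], [-0.027, 0.0069], [-0.0409, 0.008]]
[[-0.015, 0.0047], [-0.0305, 0.0073]]
```

```bash
python3 - <<'E'
from h import *
for a in range(-36,-216,-15): print(a-15,end=' ');arc(0,.06,a,a-15,2)
E
```

```text
-51 [[-0.015, 0.0047], [-0.0305, 0.0073]]
-66 [[-0.0157, 0.0006], [-0.0313, -0.0008]]
-81 [[-0.0153, -0.0035], [-0.03, -0.0089]]
-96 [[-0.0139, -0.0073], [-0.0267, -0.0164]]
-111 [[-0.0115, -0.0107], [-0.0216, -0.0227]]
-126 [[-0.0084, -0.0133], [-0.0149, -0.0275]]
-141 [[-0.0047, -0.015], [-0.0073, -0.0305]]
-156 [[-0.0006, -0.0157], [0.0008, -0.0313]]
-171 [[0.0035, -0.0153], [0.0089, -0.03]]
-186 [[0.0073, -0.0139], [0.0164, -0.0267]]
-201 [[0.0107, -0.0115], [0.0227, -0.0216]]
-216 [[0.0133, -0.0084], [0.0275, -0.0149]]
```

Emit:
apply_moves(
  plan=[
    {"linear": [-0.015,0.0047,0],"rot": [0,0,0]},
    {"linear": [-0.0305,0.0073,0],"rot": [0,0,0]},
    {"linear": [-0.0305,0.0073,0],"rot": [0,0,0]},
  ],
)

```text
t: 12.05
ee_pos: [0.6058, -0.0346, 0.182]
tcp_rot: [-3.139, -0.009, 0.575]
force: [3.8, 8.4, 4.5]
gripper_width: 0.24
gripper_force: 32.2
```

Emit:
apply_moves(
  plan=[
    {"linear": [-0.0157,0.0006,0],"rot": [0,0,0]},
    {"linear": [-0.0313,-0.0008,0],"rot": [0,0,0]},
    {"linear": [-0.0313,-0.0008,0],"rot": [0,0,0]},
  ],
)

```text
t: 12.42
ee_pos: [0.5936, -0.0426, 0.182]
tcp_rot: [-3.141, -0.012, 0.575]
force: [6.5, 8.5, 2.3]
gripper_width: 0.238
gripper_force: 32.1
```

Emit:
apply_moves(
  plan=[
    {"linear": [-0.0153,-0.0035,0],"rot": [0,0,0]},
    {"linear": [-0.03,-0.0089,0],"rot": [0,0,0]},
    {"linear": [-0.03,-0.0089,0],"rot": [0,0,0]},
  ],
)

```text
t: 12.8
ee_pos: [0.5792, -0.0477, 0.1821]
tcp_rot: [3.139, -0.012, 0.575]
force: [8.4, 8.0, 1.2]
gripper_width: 0.239
gripper_force: 32.0
```

Emit:
apply_moves(
  plan=[
    {"linear": [-0.0139,-0.0073,0],"rot": [0,0,0]},
    {"linear": [-0.0267,-0.0164,0],"rot": [0,0,0]},
    {"linear": [-0.0267,-0.0164,0],"rot": [0,0,0]},
  ],
)

```text
t: 13.18
ee_pos: [0.564, -0.0489, 0.1821]
tcp_rot: [3.137, -0.013, 0.575]
force: [10.1, 5.1, -0.9]
gripper_width: 0.24
gripper_force: 32.0
```

```bash
python3 -c "
from h import *
rep()"
```

```text
t 13.175 r 0.0585 ang -92.5 Fr -5.5 Fcw -9.9 grip 32.0 z 0.1821 fz -0.9
```

Load came on between -36° and -48°: Fcw goes from -0.1 to -8.4 N, then a steady ≈-9.8 N. The minimum slack of 60° from ≈15° puts the onset at ≈-46°, so the target is a handle angle of -46-1080 = -1126°.

```bash
python3 - <<'E'
from h import *
for a in (-96,-216,-336): arc(0,.0595,a,a-120,10)
E
```

```text
[[-0.0176, -0.0176], [-0.0311, -0.0385], [-0.0401, -0.0617], [-0.0439, -0.0863], [-0.0426, -0.1111], [-0.0362, -0.1351], [-0.0249, -0.1573], [-0.0092, -0.1766], [0.0101, -0.1923], [0.0323, -0.2036]]
[[0.024, -0.0064], [0.0489, -0.0077], [0.0734, -0.0038], [0.0967, 0.0051], [0.1175, 0.0186], [0.1351, 0.0362], [0.1487, 0.0571], [0.1576, 0.0803], [0.1615, 0.1049], [0.1602, 0.1297]]
[[-0.0064, 0.024], [-0.0177, 0.0462], [-0.0334, 0.0655], [-0.0527, 0.0812], [-0.0749, 0.0925], [-0.0989, 0.0989], [-0.1238, 0.1002], [-0.1483, 0.0963], [-0.1716, 0.0874], [-0.1924, 0.0739]]
```

Emit:
apply_moves(
  plan=[
    {"linear": [-0.0176,-0.0176,0],"rot": [0,0,0]},
    {"linear": [-0.0311,-0.0385,0],"rot": [0,0,0]},
    {"linear": [-0.0401,-0.0617,0],"rot": [0,0,0]},
    {"linear": [-0.0439,-0.0863,0],"rot": [0,0,0]},
    {"linear": [-0.0426,-0.1111,0],"rot": [0,0,0]},
    {"linear": [-0.0362,-0.1351,0],"rot": [0,0,0]},
    {"linear": [-0.0249,-0.1573,0],"rot": [0,0,0]},
    {"linear": [-0.0092,-0.1766,0],"rot": [0,0,0]},
    {"linear": [0.0101,-0.1923,0],"rot": [0,0,0]},
    {"linear": [0.0323,-0.2036,0],"rot": [0,0,0]},
  ],
)

```text
t: 14.42
ee_pos: [0.5152, 0.0417, 0.1819]
tcp_rot: [-3.141, 0.013, 0.577]
force: [-14.9, -7.1, 15.3]
gripper_width: 0.237
gripper_force: 33.7
```

```bash
python3 -c "
from h import *
rep()"
```

```text
t 14.425 r 0.0605 ang 147.8 Fr 8.8 Fcw -14.0 grip 33.7 z 0.1819 fz 15.3
```

```bash
python3 - <<'E'
from h import *
from scipy.optimize import least_squares
p=np.array([(.6255,.0239),(.6146,-.0254),(.6058,-.0346),(.5936,-.0426),(.5792,-.0477),(.564,-.0489),(.5152,.0417)])
r=least_squares(lambda c:np.hypot(*(p-c).T)-.06,[.5665,.0095]);c=r.x;print(c,r.fun*1e3)
d=p-c;print(np.degrees(np.arctan2(d[:,1],d[:,0])))
# command centre shift: currently commanded at -216 about old hub radius .0595/.06
R0=R.from_euler('xyz',[np.pi,0,.576])
s=ctrl.observe();a=np.radians(-216-np.arange(1,11)*12)
cmd=np.array([.5665,.0095])+.0595*np.array([np.cos(np.radians(-216)),np.sin(np.radians(-216))])
print('cmd est',cmd,s['ee_pos'])
t=c+.06*np.c_[np.cos(a),np.sin(a)]
print((R0.inv().apply(np.c_[t-cmd,np.zeros(10)])/.5)[:,:2].round(4).tolist())
for a in (-336,-456,-576): arc(0,.06,a,a-120,10)
E
```

```text
[0.56686268 0.01105146] [ 0.02849204  0.06296615  0.0014161  -0.05533613  0.03284842  0.01976335
  0.06967827]
[ 12.35925722 -37.3647783  -49.53827439 -63.51053287 -78.14067876
 -92.73379941 149.32174447]
cmd est [0.51836349 0.04447322] [0.51524673 0.04172865 0.18192203]
[[0.0262, -0.0096], [0.0512, -0.0109], [0.076, -0.007], [0.0994, 0.002], [0.1205, 0.0156], [0.1382, 0.0334], [0.1519, 0.0544], [0.1609, 0.0778], [0.1648, 0.1026], [0.1635, 0.1277]]
[[-0.0065, 0.0242], [-0.0179, 0.0466], [-0.0337, 0.0661], [-0.0532, 0.0819], [-0.0755, 0.0933], [-0.0998, 0.0997], [-0.1248, 0.1011], [-0.1496, 0.0971], [-0.173, 0.0881], [-0.194, 0.0745]]
[[-0.0177, -0.0177], [-0.0314, -0.0388], [-0.0404, -0.0622], [-0.0443, -0.087], [-0.043, -0.112], [-0.0365, -0.1363], [-0.0251, -0.1586], [-0.0093, -0.1781], [0.0102, -0.1939], [0.0325, -0.2053]]
[[0.0242, -0.0065], [0.0493, -0.0078], [0.0741, -0.0039], [0.0975, 0.0051], [0.1185, 0.0188], [0.1363, 0.0365], [0.1499, 0.0576], [0.1589, 0.081], [0.1628, 0.1058], [0.1615, 0.1308]]
```

Circle fit gives hub (0.5669, 0.0111) with residuals under 0.1 mm. In that frame the onset is -47±2°, so the target is -1127°. Continue with the corrected centre.

Emit:
apply_moves(
  plan=[
    {"linear": [0.0262,-0.0096,0],"rot": [0,0,0]},
    {"linear": [0.0512,-0.0109,0],"rot": [0,0,0]},
    {"linear": [0.076,-0.007,0],"rot": [0,0,0]},
    {"linear": [0.0994,0.002,0],"rot": [0,0,0]},
    {"linear": [0.1205,0.0156,0],"rot": [0,0,0]},
    {"linear": [0.1382,0.0334,0],"rot": [0,0,0]},
    {"linear": [0.1519,0.0544,0],"rot": [0,0,0]},
    {"linear": [0.1609,0.0778,0],"rot": [0,0,0]},
    {"linear": [0.1648,0.1026,0],"rot": [0,0,0]},
    {"linear": [0.1635,0.1277,0],"rot": [0,0,0]},
  ],
)

```text
t: 15.68
ee_pos: [0.6203, 0.0388, 0.1818]
tcp_rot: [-3.132, -0.001, 0.576]
force: [-6.6, 10.5, 9.1]
gripper_width: 0.24
gripper_force: 33.4
```

```bash
sed -i 's/h=(.5665,.0095)/h=(.56686,.01105)/' h.py; python3 -c "
from h import *
rep()"
```

```text
t 15.675 r 0.0602 ang 27.4 Fr -1.0 Fcw -12.3 grip 33.4 z 0.1818 fz 9.1
```

Emit:
apply_moves(
  plan=[
    {"linear": [-0.0065,0.0242,0],"rot": [0,0,0]},
    {"linear": [-0.0179,0.0466,0],"rot": [0,0,0]},
    {"linear": [-0.0337,0.0661,0],"rot": [0,0,0]},
    {"linear": [-0.0532,0.0819,0],"rot": [0,0,0]},
    {"linear": [-0.0755,0.0933,0],"rot": [0,0,0]},
    {"linear": [-0.0998,0.0997,0],"rot": [0,0,0]},
    {"linear": [-0.1248,0.1011,0],"rot": [0,0,0]},
    {"linear": [-0.1496,0.0971,0],"rot": [0,0,0]},
    {"linear": [-0.173,0.0881,0],"rot": [0,0,0]},
    {"linear": [-0.194,0.0745,0],"rot": [0,0,0]},
  ],
)

```text
t: 16.92
ee_pos: [0.565, -0.0488, 0.1822]
tcp_rot: [3.134, -0.014, 0.575]
force: [12.9, 2.8, -1.6]
gripper_width: 0.242
gripper_force: 32.2
```

```bash
python3 -c "
from h import *
rep()"
```

```text
t 16.925 r 0.0599 ang -91.8 Fr -3.2 Fcw -12.8 grip 32.2 z 0.1822 fz -1.6
```

Emit:
apply_moves(
  plan=[
    {"linear": [-0.0177,-0.0177,0],"rot": [0,0,0]},
    {"linear": [-0.0314,-0.0388,0],"rot": [0,0,0]},
    {"linear": [-0.0404,-0.0622,0],"rot": [0,0,0]},
    {"linear": [-0.0443,-0.087,0],"rot": [0,0,0]},
    {"linear": [-0.043,-0.112,0],"rot": [0,0,0]},
    {"linear": [-0.0365,-0.1363,0],"rot": [0,0,0]},
    {"linear": [-0.0251,-0.1586,0],"rot": [0,0,0]},
    {"linear": [-0.0093,-0.1781,0],"rot": [0,0,0]},
    {"linear": [0.0102,-0.1939,0],"rot": [0,0,0]},
    {"linear": [0.0325,-0.2053,0],"rot": [0,0,0]},
  ],
)

```text
t: 18.18
ee_pos: [0.516, 0.0433, 0.1819]
tcp_rot: [3.141, 0.011, 0.578]
force: [-12.5, -8.2, 13.4]
gripper_width: 0.241
gripper_force: 33.7
```

Emit:
apply_moves(
  plan=[
    {"linear": [0.0242,-0.0065,0],"rot": [0,0,0]},
    {"linear": [0.0493,-0.0078,0],"rot": [0,0,0]},
    {"linear": [0.0741,-0.0039,0],"rot": [0,0,0]},
    {"linear": [0.0975,0.0051,0],"rot": [0,0,0]},
    {"linear": [0.1185,0.0188,0],"rot": [0,0,0]},
    {"linear": [0.1363,0.0365,0],"rot": [0,0,0]},
    {"linear": [0.1499,0.0576,0],"rot": [0,0,0]},
    {"linear": [0.1589,0.081,0],"rot": [0,0,0]},
    {"linear": [0.1628,0.1058,0],"rot": [0,0,0]},
    {"linear": [0.1615,0.1308,0],"rot": [0,0,0]},
  ],
)

```text
t: 19.42
ee_pos: [0.6203, 0.0388, 0.1818]
tcp_rot: [-3.132, -0.001, 0.576]
force: [-7.5, 11.9, 9.6]
gripper_width: 0.238
gripper_force: 33.6
```

Emit:
apply_moves(
  plan=[
    {"linear": [-0.0065,0.0242,0],"rot": [0,0,0]},
    {"linear": [-0.0179,0.0466,0],"rot": [0,0,0]},
    {"linear": [-0.0337,0.0661,0],"rot": [0,0,0]},
    {"linear": [-0.0532,0.0819,0],"rot": [0,0,0]},
    {"linear": [-0.0755,0.0933,0],"rot": [0,0,0]},
    {"linear": [-0.0998,0.0997,0],"rot": [0,0,0]},
    {"linear": [-0.1248,0.1011,0],"rot": [0,0,0]},
    {"linear": [-0.1496,0.0971,0],"rot": [0,0,0]},
    {"linear": [-0.173,0.0881,0],"rot": [0,0,0]},
    {"linear": [-0.194,0.0745,0],"rot": [0,0,0]},
  ],
)

```text
t: 20.68
ee_pos: [0.565, -0.0488, 0.1822]
tcp_rot: [3.134, -0.014, 0.575]
force: [14.1, 2.2, -1.5]
gripper_width: 0.239
gripper_force: 32.4
```

```bash
python3 -c "
from h import *
rep()"
```

```text
t 20.675 r 0.0599 ang -91.8 Fr -2.6 Fcw -14.1 grip 32.4 z 0.1822 fz -1.5
```

Handle at -811.8°, i.e. 2.12 loaded turns. Two more thirds, then the last 75°.

Emit:
apply_moves(
  plan=[
    {"linear": [-0.0177,-0.0177,0],"rot": [0,0,0]},
    {"linear": [-0.0314,-0.0388,0],"rot": [0,0,0]},
    {"linear": [-0.0404,-0.0622,0],"rot": [0,0,0]},
    {"linear": [-0.0443,-0.087,0],"rot": [0,0,0]},
    {"linear": [-0.043,-0.112,0],"rot": [0,0,0]},
    {"linear": [-0.0365,-0.1363,0],"rot": [0,0,0]},
    {"linear": [-0.0251,-0.1586,0],"rot": [0,0,0]},
    {"linear": [-0.0093,-0.1781,0],"rot": [0,0,0]},
    {"linear": [0.0102,-0.1939,0],"rot": [0,0,0]},
    {"linear": [0.0325,-0.2053,0],"rot": [0,0,0]},
  ],
)

```text
t: 21.92
ee_pos: [0.516, 0.0433, 0.1819]
tcp_rot: [3.141, 0.011, 0.578]
force: [-11.4, -9.4, 13.0]
gripper_width: 0.242
gripper_force: 33.8
```

Emit:
apply_moves(
  plan=[
    {"linear": [0.0242,-0.0065,0],"rot": [0,0,0]},
    {"linear": [0.0493,-0.0078,0],"rot": [0,0,0]},
    {"linear": [0.0741,-0.0039,0],"rot": [0,0,0]},
    {"linear": [0.0975,0.0051,0],"rot": [0,0,0]},
    {"linear": [0.1185,0.0188,0],"rot": [0,0,0]},
    {"linear": [0.1363,0.0365,0],"rot": [0,0,0]},
    {"linear": [0.1499,0.0576,0],"rot": [0,0,0]},
    {"linear": [0.1589,0.081,0],"rot": [0,0,0]},
    {"linear": [0.1628,0.1058,0],"rot": [0,0,0]},
    {"linear": [0.1615,0.1308,0],"rot": [0,0,0]},
  ],
)

```text
t: 23.18
ee_pos: [0.6203, 0.0387, 0.1818]
tcp_rot: [-3.132, -0.001, 0.576]
force: [-7.5, 11.3, 9.9]
gripper_width: 0.241
gripper_force: 33.7
```

```bash
python3 -c "
from h import *
rep();arc(0,.06,-1056,-1130,7)"
```

```text
t 23.175 r 0.0602 ang 27.4 Fr -1.4 Fcw -13.5 grip 33.7 z 0.1818 fz 9.9
[[-0.0055, 0.0214], [-0.0148, 0.0415], [-0.0276, 0.0595], [-0.0435, 0.0749], [-0.0619, 0.087], [-0.0823, 0.0956], [-0.1039, 0.1003]]
```

Emit:
apply_moves(
  plan=[
    {"linear": [-0.0055,0.0214,0],"rot": [0,0,0]},
    {"linear": [-0.0148,0.0415,0],"rot": [0,0,0]},
    {"linear": [-0.0276,0.0595,0],"rot": [0,0,0]},
    {"linear": [-0.0435,0.0749,0],"rot": [0,0,0]},
    {"linear": [-0.0619,0.087,0],"rot": [0,0,0]},
    {"linear": [-0.0823,0.0956,0],"rot": [0,0,0]},
    {"linear": [-0.1039,0.1003,0],"rot": [0,0,0]},
    {"linear": [-0.1039,0.1003,0],"rot": [0,0,0]},
    {"linear": [-0.1039,0.1003,0],"rot": [0,0,0]},
  ],
)

```text
t: 24.3
ee_pos: [0.6076, -0.0328, 0.182]
tcp_rot: [-3.141, -0.009, 0.575]
force: [4.5, 8.1, 4.0]
gripper_width: 0.243
gripper_force: 32.9
```

```bash
python3 -c "
from h import *
rep()"
```

```text
t 24.3 r 0.0598 ang -47.2 Fr -2.9 Fcw -8.8 grip 32.9 z 0.182 fz 4.0
```

At -47.2° (−1127.2°), which is three turns. Let go and lift clear.

Emit:
apply_moves(
  plan=[
    {"linear": [0,0,0],"rot": [0,0,0]},
    {"linear": [0,0,0],"rot": [0,0,0]},
    {"linear": [0,0,0],"rot": [0,0,0]},
    {"linear": [0,0,0],"rot": [0,0,0]},
    {"linear": [0,0,-0.06],"rot": [0,0,0]},
    {"linear": [0,0,-0.14],"rot": [0,0,0]},
    {"linear": [0,0,-0.24],"rot": [0,0,0]},
    {"linear": [0,0,-0.28],"rot": [0,0,0]},
    {"linear": [0,0,-0.28],"rot": [0,0,0]},
    {"linear": [0,0,-0.28],"rot": [0,0,0]},
  ],
  claw=0.6,
)

```text
t: 25.55
ee_pos: [0.6045, -0.0354, 0.3179]
tcp_rot: [-3.138, 0.002, 0.576]
force: [0.1, 0.6, -0.7]
gripper_width: 0.604
gripper_force: 0.0
```

```bash
python3 - <<'E'
from h import *
im,d,m=snap('scene');cv2.imwrite('pics/s4.png',im[90:390,130:530])
P=cloud(d,m);H=P[...,2];v,u=np.mgrid[:480,:640];k=(u>260)&(u<390)&(v>180)&(v<280)&(H>.165)&(H<.209)&(P[...,0]>.57)&(P[...,1]<.02)&(P[...,1]>-.06)
q=P[k];print(k.sum(),q.mean(0),np.degrees(np.arctan2(*(q.mean(0)[:2]-[.56686,.01105])[::-1])))
E
```

```text
252 [ 0.61187851 -0.03565836  0.18864498] -46.055417294256245
```

View pics/s4.png

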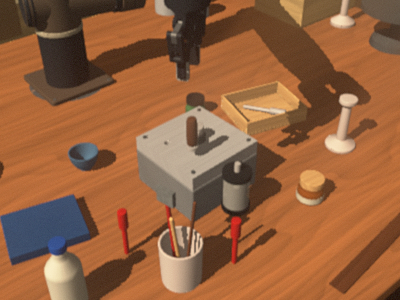

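The handle (192,130) stands at ≈-46°, the pin lies in the tray (262,108), the hand is clear and the bystanders haven't moved. Handing in.

```bash
python3 -c "
from h import *
print(ctrl.job_done())"
```

```text
the job is handed in; nothing more can be done
None
```

Handed in at about 26 s: the steel pin lies in the tray and the crank got three full turns past the point where it took hold (handle at -1127°, onset judged at -47° ± 2°), then I let go; I couldn't measure the ram's travel directly, and the hand-in returned no verdict.

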